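# Put the garment combs back in their slotted blocks

### The arm

A 6-joint arm with a two-finger parallel gripper is mounted at the origin on the work surface. World frame = base frame: x ahead of the robot, y to its left, z up, the work surface at z = 0. Lengths are in mm, angles in rad, forces in N, time in s.
With the tool pointing down it reaches from about 325 to 775 mm from the base axis. Payload 5.5 kg.
Tool frame: the origin (TCP) lies on the centre line of the jaws, within the pads' length; the fingertips stand 19 mm ahead of it and the grasp point (between the pads) is the TCP; z points along the fingers, y is the line along which they close (so a half turn about z gives the same grasp; the last joint's range is limited). The gripper opens to 88 mm and grips with 3 to 60 N. Pads are 20 mm wide; open, the fingers measure 115 mm over their backs; the gripper's body (75 mm by 178 mm) begins 61 mm behind the grasp point.
Start: joints at [1.154, 0.091, 1.231, -0, 1.82, -0.057], TCP at [211.257, 561.593, 241.631] pointing down, gripper open.
Joint ranges: [-2.87, 2.87], [-0.86, 2.18], [0.17, 2.46], [-1.51, 4.65], [0.06, 2.69], [-2.65, 2.65]. Speed limits (rad/s): [2.57, 2.57, 3.01, 3.14, 3.14, 3.14].

### API

Orientations are given as a unit quaternion [x, y, z, w].
In Python, from station import ctrl, snapshot, camera_model gives the robot as it stands.
- The arm moves only by the tool send_rows, never from a script. Its argument "targets" is a list that holds one entry, the list of rows, each a list of 7 numbers: the turn, a rotation vector about the tool's x, y, z in degrees, then the shift along the tool's x, y, z in cm, then the finger opening in cm, from 0 to 8.78. A call has 1 to 20 rows; each row is the pose to reach, as a shift and turn from the pose commanded when the call began, along the tool's axes at that moment; what a row does not reach only later rows make up. A row lasts 1/12 s, in which the tool goes at most 41.7 mm and 7.16 degrees, less where a joint would pass 70% of its speed; a pose out of reach is approached as far as the arm can. A call with a gripper value outside its range is refused whole. The fingers move at their own pace and stop on an object; "grip_force" is the grip in N (left out, the last holds). Time passes only in rows, so rows that repeat a pose let the fingers close. It gives the time, the measured TCP pose, the force, the opening and the grip force at its end, in the units of the state.
- ctrl.get_obs(): the state, without advancing time (a new reading comes with each control period).
- snapshot(name): name is "side" or "top"; returns the picture (480x640x3 uint8, blue, green, red); there is no depth.
- camera_model(name): a dict with "fx", "fy", "cx", "cy" (pixels), "dist_coeffs" ([k1, k2, p1, p2, k3] as OpenCV has them; the pictures are not rectified), "R" (3x3) and "t" (3): a world point X has camera coordinates R X + t. Camera axes: x right, y down, z forward; pixel columns grow to the right and rows downward; lengths in mm; the calibration is good to about 2 mm. A picture is of the moment at which its call begins. camera_model takes no time and is no camera call.
- ctrl.job_done(): hands the job in; it is judged then, once.
The state is a dict: "time": time; "joint_pos": joint angles; "qd": joint speeds; "joint_torque": joint torques, N m; "ee_pos": TCP position; "orientation": TCP orientation; "ft_force": force on the tool from outside, world axes, zero at the start; "wrist_torque": the same for the moment, N m; "grip_width": opening from 0.0 (shut) to 1.0 (fully open); "gripper_force": force on a finger pad.
Only numpy, scipy, OpenCV 4.12 (cv2) and the standard library are available. Lean on these libraries where they do the work, as an engineer would, in place of code of your own. Each camera call takes 0.05 s, during which the arm holds its last target. There are 200 camera calls.

### The job

Someone left the narrow garment comb in the wide block's slot. First move the narrow comb into the slot of the narrow block, then take the wide comb from the leaning rest and put it into the slot of the wide block, each lowered edgewise, not dropped, until it stands fully home in the middle of its slot. Leave everything else on the table where it is, and let go of the combs.

Things in the scene. Friction and masses are not known exactly. Their poses are not given: they have to be found in the camera images.
- narrow_comb: Narrow comb: flat metal blade 56 wide (y) x 5 thick (x), z=0 to 85, lowest 10 only 3 thick and 50 wide (lead-in); on top a dark wooden bar grip 62 (y) x 16 (x), z=85 to 113, flat sides. About 120 g. Origin: middle of the lower toothed edge; y along the blade, z up to the grip. Starts in the wide block's slot, anywhere along it, tilted up to 0.08 rad as the slot is loose.
- wide_comb: Wide comb: flat metal blade 90 wide (y) x 5 thick (x), z=0 to 85, lowest 10 only 3 thick and 84 wide (lead-in); on top a dark wooden bar grip 96 (y) x 16 (x), z=85 to 113, flat sides. About 170 g. Origin: middle of the lower toothed edge; y along the blade, z up to the grip. Starts leaning 0.35 rad (20 deg) in the rest, grip towards the rest's -x.
- wide_block: Fixed wooden block 70 (x) x 126 (y) x 62 high with one upright slot open at the top, along y through its centre: 94 long x 8 wide, 50 deep, its floor 12 above the table. Origin: centre of the underside.
- wide_block_slot (a point): Centre of the wide block's slot floor (12 mm over the table); axes as the block: y along the slot, z up.
- narrow_block: Fixed wooden block 70 (x) x 92 (y) x 62 high with one upright slot open at the top, along y through its centre: 60 long x 8 wide, 50 deep, its floor 12 above the table. Origin: centre of the underside.
- narrow_block_slot (a point): Centre of the narrow block's slot floor (12 mm over the table); axes as the block: y along the slot, z up.
- rest: Fixed plywood rest, base 100 (x) x 130 (y), 80 high: a trough along y, 10 wide, 98 long, leaning 0.35 rad to the rest's -x. The comb lies on its lower (-x) board, which reaches 65 up the blade; the other board reaches 30, the side cheeks 40. Draw the comb out along its own z by 70 or more. Origin: centre of the underside.
- scent_bottle: Loose glass bottle, diameter 40, 140 high, beyond one end of the wide block. Bystander. Origin: centre of underside, as for all bystanders.
- jewel_stand: Loose brass T-shaped jewellery stand, foot diameter 52, bar 102 long (its x), 201 high, beyond one end of the narrow block. Bystander.
- cream_tin: Loose round tin, diameter 64, 32 high. Bystander.
- ring_dish: Loose white dish, diameter 84, 28 high. Bystander.
- clothes_brush: Loose wooden clothes brush standing on its bristles, 150 (x) x 46 x 38 high. Bystander.
- shoe_tree: Loose wooden shoe tree lying flat, 200 long (x=-118 to 83) x 70 x 46 high. Bystander.
- watch_case: Loose black case 75 x 95 x 50 high. Bystander.
- glasses_case: Loose brown case 160 (x) x 60 x 45 high. Bystander.
Things that resemble listed ones, but are neither listed nor needed, are in the scene too. What is shaped like the wide_comb but blue or turquoise is not meant.

How it is judged (in metres and radians):
On the way, in this order (a step that is already met when the one before it is completed fails the run):
1. the narrow comb stands fully home in the narrow block (z of narrow_comb in the frame of narrow_block_slot between -0.005 and 0.005 m and horizontal distance between narrow_comb and narrow_block_slot below 0.008 m and angle between narrow_comb's own z axis and vertical below 0.12 rad and angle between the y axis of narrow_comb and the y axis of narrow_block, either way round below 0.12 rad), for 0.2 s.
2. the wide comb stands fully home in the wide block (z of wide_comb in the frame of wide_block_slot between -0.005 and 0.005 m and horizontal distance between wide_comb and wide_block_slot below 0.008 m and angle between wide_comb's own z axis and vertical below 0.12 rad and angle between the y axis of wide_comb and the y axis of wide_block, either way round below 0.12 rad), for 0.2 s.
At the end, for the whole second after the job is handed in: Each comb stands in its own block's slot with its lower edge within 5 mm of the slot floor's height and within 8 mm of the floor's centre, upright and in line with the slot within 0.12 rad, released and at rest (all of step 1 and all of step 2 and linear speed of each of narrow_comb, wide_comb below 0.02 m/s and contact force between the fingers and narrow_comb below 0.1 N and contact force between the fingers and wide_comb below 0.1 N); the robot touches nothing.
It fails at once if a bystander is moved over 20 mm (distance of any of scent_bottle, jewel_stand, cream_tin, ring_dish, clothes_brush, shoe_tree, watch_case, glasses_case from where it was at the start of the episode above 0.02 m).
It fails at once if the narrow comb is dropped (over 0.6 m/s while not held) (linear speed of narrow_comb above 0.6 m/s and contact force between the fingers and narrow_comb below 0.1 N).
It fails at once if the wide comb is dropped (over 0.6 m/s while not held) (linear speed of wide_comb above 0.6 m/s and contact force between the fingers and wide_comb below 0.1 N).
It also fails if it takes over 72 s, if anything falls off the work surface, if the arm or the gripper's body presses on something with over 40 N, if the wrist force passes 120 N, or if a joint passes its speed limit or range.

## Working session

There is one attempt and no reset: what is moved stays moved. The work goes in short steps, Python scripts to look and compute and a tool call to move; the robot and the scene stay as the last step left them, time stands still between calls to the robot, and variables do not carry over. Pictures are saved under pics/ and viewed, at most 10 in all, crops included, and the job is handed in when it is done.

Besides the shell and the picture viewer there is one more tool, called after ">>>" by a JSON object that holds its "fn" and its "kwargs", one argument or row to a line. send_rows: Moves the arm, as the interface text tells. Its arguments: {"type":"object","properties":{"targets":{"type":"array","items":{"type":"array","items":{"type":"array","items":{"type":"number"}}}},"grip_force":{"type":"number"}},"required":["targets"]}

```bash
ls; mkdir -p pics; python3 - <<'E'
from station import ctrl, snapshot, camera_model
import cv2,json
for n in("top","side"):
    cv2.imwrite(f"pics/{n}0.png",snapshot(n)); m=camera_model(n); print(n,m)
o=ctrl.get_obs();print(o)
E
```

```text
pics
top {'fx': 590.7330096769538, 'fy': 590.7330096769538, 'cx': 322.8053568170021, 'cy': 233.78155833151146, 'dist_coeffs': array([-0.18817502,  0.        ,  0.        ,  0.        ,  0.        ]), 'R': array([[ 0.04843848, -0.99882312,  0.00246576],
       [-0.97524109, -0.04782786, -0.21591042],
       [ 0.21577425,  0.00805366, -0.97641006]]), 't': array([  -9.08117223,  479.09091867, 1304.95266031])}
side {'fx': 433.7951258169153, 'fy': 433.7951258169153, 'cx': 321.1052472933151, 'cy': 249.4739259733444, 'dist_coeffs': array([-0.08932715,  0.        ,  0.        ,  0.        ,  0.        ]), 'R': array([[ 0.70906997, -0.70512247, -0.00469903],
       [-0.50242847, -0.50054303, -0.70499809],
       [ 0.49475793,  0.50225391, -0.70919363]]), 't': array([-335.70224585,  274.11731517,  837.53459036])}
{'time': 0.1, 'joint_pos': array([ 1.15430160e+00,  9.17930340e-02,  1.23174760e+00, -3.80623089e-07,
        1.81979306e+00, -5.66937909e-02]), 'qd': array([-0.00024261, -0.00132522, -0.0029964 ,  0.00022935, -0.00194252,
       -0.00021563]), 'joint_torque': array([ 1.33626494e-03, -4.47855198e+01, -4.07568669e+01,  6.99483929e-02,
        2.84312357e-02, -1.16456395e-04]), 'ee_pos': array([211.15939914, 561.37364122, 240.62434116]), 'orientation': array([ 1.78931624e-01,  9.83861126e-01, -8.46312774e-04, -2.03864698e-04]), 'ft_force': array([-0.07846779,  0.41776679, -1.21799046]), 'wrist_torque': array([-0.02192857,  0.02895124,  0.0202172 ]), 'gripper_force': 0.0, 'grip_width': 1.0018920173272723}
```

View pics/top0.png

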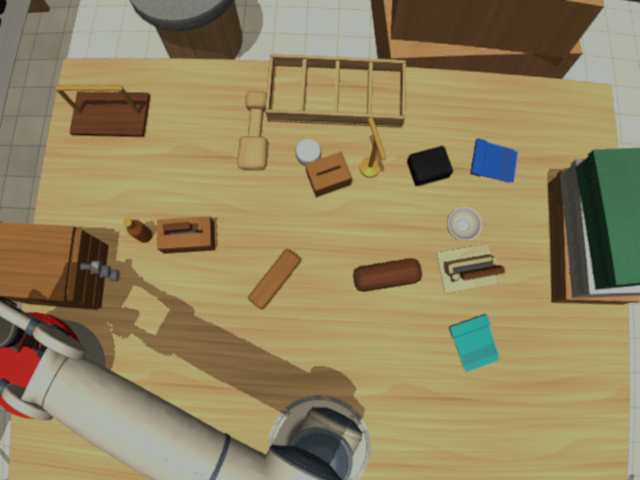

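View pics/side0.png

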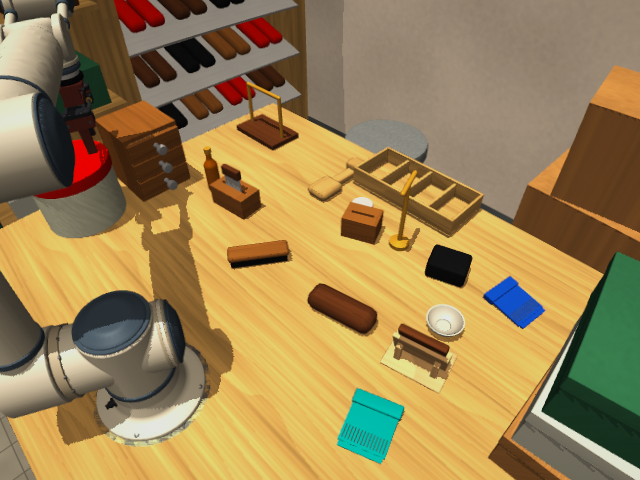

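```bash
python3 - <<'E'
import cv2,numpy as np
t=cv2.imread("pics/top0.png");s=cv2.imread("pics/side0.png")
def c(i,x,y,w,h,f): return cv2.resize(i[y:y+h,x:x+w],None,fx=f,fy=f,interpolation=cv2.INTER_CUBIC)
# each 80x60 ->x5 = 400x300
a=np.hstack([c(t,146,204,80,60,5),c(t,290,143,80,60,5)])
b=np.hstack([c(t,432,235,80,60,5),c(s,195,155,80,60,5)])
cv2.imwrite("pics/z1.png",np.vstack([a,b]))
a=np.hstack([c(s,325,190,80,60,5),c(s,378,320,80,60,5)])
cv2.imwrite("pics/z2.png",a)
E
```

```text
(no output)
```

View pics/z1.png

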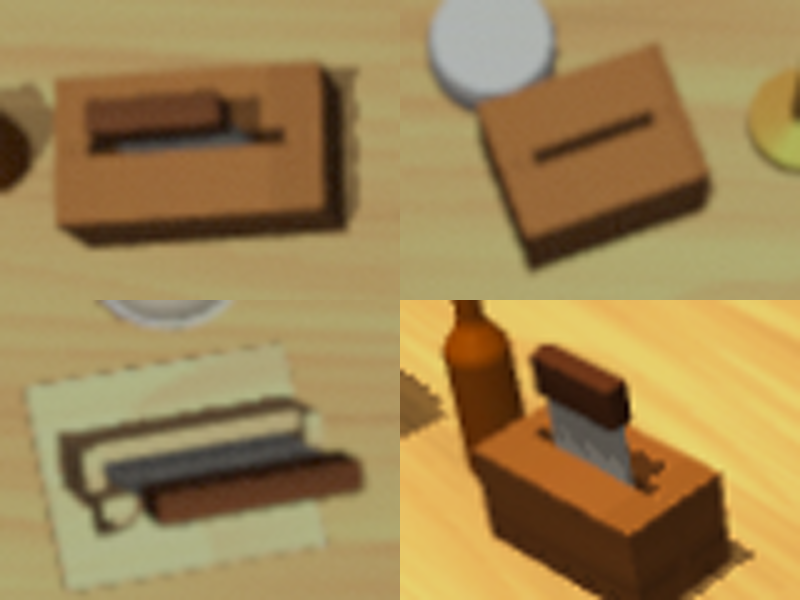

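View pics/z2.png

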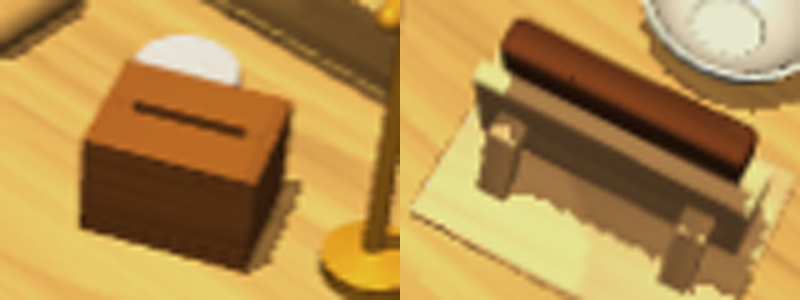

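```bash
cat > h.py <<'E'
import cv2,numpy as np
from station import ctrl, snapshot, camera_model
from scipy.spatial.transform import Rotation as Ro
M={n:camera_model(n) for n in("top","side")}
def ray(n,p):
    m=M[n];K=np.array([[m["fx"],0,m["cx"]],[0,m["fy"],m["cy"]],[0,0,1]])
    u=cv2.undistortPoints(np.array(p,float).reshape(-1,1,2),K,m["dist_coeffs"]).reshape(-1,2)
    d=np.c_[u,np.ones(len(u))]@m["R"]
    return -m["R"].T@m["t"],d/np.linalg.norm(d,axis=1)[:,None]
def onz(n,p,z):
    c,d=ray(n,p);return c+d*((z-c[2])/d[:,2])[:,None]
def tri(pt,ps):
    out=[];a=ray("top",pt);b=ray("side",ps)
    for d,e in zip(a[1],b[1]):
        s=np.linalg.lstsq(np.c_[d,-e],b[0]-a[0],rcond=None)[0]
        P,Q=a[0]+s[0]*d,b[0]+s[1]*e;out.append([*((P+Q)/2),np.linalg.norm(P-Q)])
    return np.array(out)
def proj(n,X):
    m=M[n];K=np.array([[m["fx"],0,m["cx"]],[0,m["fy"],m["cy"]],[0,0,1]])
    return cv2.projectPoints(np.array(X,float).reshape(-1,1,3),cv2.Rodrigues(m["R"])[0],m["t"],K,m["dist_coeffs"])[0].reshape(-1,2)
def shot(n,k=4): return np.mean([snapshot(n) for _ in range(k)],0).astype(np.uint8)
def zoom(i,x,y,f=8,w=50,h=37,g=1.0):
    z=cv2.resize(i[y:y+h,x:x+w],None,fx=f,fy=f,interpolation=cv2.INTER_CUBIC)
    z=(255*(z/255.)**g).astype(np.uint8)
    # pixel centre of pixel u sits at (u-x+.5)*f
    for u in range(x,x+w):
        if u%10==0:
            q=int((u-x+.5)*f);cv2.line(z,(q,0),(q,6),(0,255,0),1);cv2.putText(z,str(u),(q-12,16),0,.35,(0,255,0),1)
    for v in range(y,y+h):
        if v%10==0:
            q=int((v-y+.5)*f);cv2.line(z,(0,q),(6,q),(0,255,0),1);cv2.putText(z,str(v),(8,q+4),0,.35,(0,255,0),1)
    return z
E
python3 - <<'E'
from h import *
t=shot("top");s=shot("side");cv2.imwrite("pics/t.png",t);cv2.imwrite("pics/s.png",s)
cv2.imwrite("pics/z3.png",np.vstack([np.hstack([zoom(t,456,250,g=.6),zoom(s,395,317,g=.6,w=60)[:,:480]]),
 np.hstack([zoom(t,156,213,g=.6),zoom(s,213,158,g=.6)[:,:],np.zeros((296,80,3),np.uint8)])])[:,:800])
# block corners from z1
for nm,P,o in(("wide",[(55,78),(318,62),(322,210),(57,228)],(146,204)),("narrow",[(80,103),(258,44),(306,180),(128,238)],(290,143))):
    p=np.array(P)/5-.5+o; g=cv2.cvtColor(t,cv2.COLOR_BGR2GRAY)
    q=cv2.cornerSubPix(g,p.astype(np.float32).reshape(-1,1,2),(3,3),(-1,-1),(3,50,.01)).reshape(-1,2)
    for c in(p,q):
        X=onz("top",c,62)[:,:2];print(nm,X.mean(0).round(1),[round(float(np.linalg.norm(X[i]-X[i-1])),1) for i in range(4)],np.degrees(np.arctan2(*(X[0]-X[1]+X[3]-X[2])[::-1])).round(2))
X=onz("top",np.array([(25,85),(283,45),(325,243),(68,290)])/5-.5+(432,235),5)[:,:2]
print("rest",X.mean(0),[np.linalg.norm(X[i]-X[i-1]) for i in range(4)],np.degrees(np.arctan2(*(X[0]-X[1]+X[3]-X[2])[::-1])))
E
```

```text
wide [464.5 336.5] [71.3, 124.5, 69.9, 124.1] 96.5
wide [464.5 336.2] [70.4, 125.6, 68.8, 124.2] 96.03
narrow [628.7   9.1] [70.0, 89.0, 70.9, 87.7] 111.92
narrow [629.4   8.4] [70.0, 89.6, 70.7, 90.6] 112.5
rest [ 424.06125042 -331.5331461 ] [np.float64(99.7108231361129), np.float64(128.85870818971313), np.float64(97.48176522539745), np.float64(127.58757666821802)] 101.8933334202078
```

View pics/z3.png

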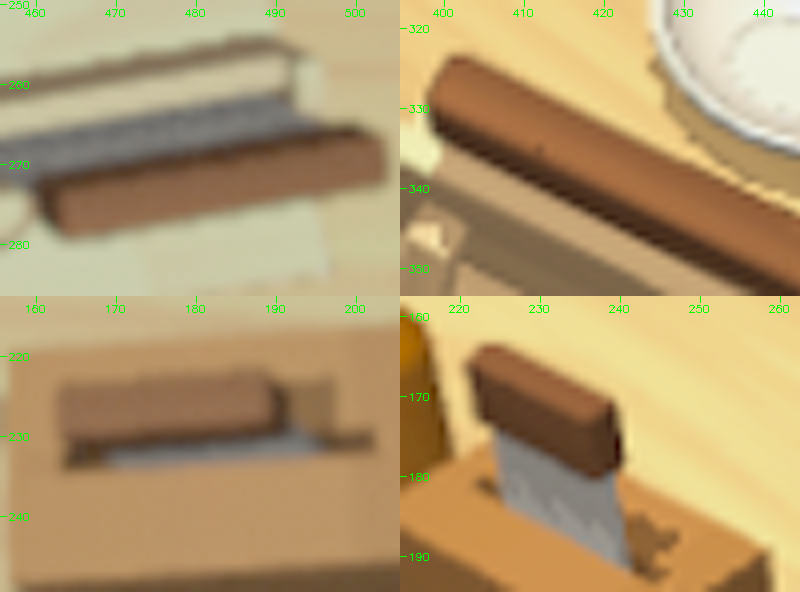

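```bash
python3 - <<'E'
from h import *
np.set_printoptions(suppress=True,precision=1)
T=lambda P,x,y,f:np.array(P,float)/f-.5+(x,y)
wt=T([(47,192),(364,134),(387,178),(65,238)],456,250,8)
ws=np.array([(401.4,323.4),(448.5,345.1),(445.9,351.1),(398.2,330)])
nt=T([(58,385-296),(262,373-296),(270,432-296),(60,440-296)],156,213,8)
ns=T([(92,48),(217,106),(200,124),(71,66)],213,158,8)
def rep(nm,X):
    X=X[:,:3];c=X.mean(0);y=X[0]-X[1]+X[3]-X[2];print(nm,"c",c,"sides",[np.linalg.norm(X[i]-X[i-1]) for i in range(4)],"yaw",np.degrees(np.arctan2(y[1],y[0])))
for nm,a,b in(("wide",wt,ws),("narrow",nt,ns)):
    X=tri(a,b);print(X);rep(nm,X)
rep("wide topplane",onz("top",wt,125)); rep("narrow topplane",onz("top",nt,125)); rep("narrow sideplane",onz("side",ns,125))
# narrow/wide slot, side views of block tops (z1 panel4, z2 panel1)
rep("Wblk side",onz("side",T([(475-400,460-300),(720-400,475-300)],195,155,5)[[0,1,1,0]],62))
rep("Nblk side",onz("side",T([(122,62),(292,100),(255,182),(85,140)],325,190,5),62))
# slot ends in top
rep("Nslot",onz("top",T([(135,157),(252,118),(252,118),(135,157)],290,143,5),62))
E
```

```text
[[ 391.2 -291.9  123.     3.1]
 [ 411.2 -381.   124.7    4.8]
 [ 397.9 -385.8  126.1    1.8]
 [ 378.1 -296.6  120.5    0.5]]
wide c [ 394.6 -338.8  123.6] sides [np.float64(14.062815480676633), np.float64(91.36013794708603), np.float64(14.146923150897756), np.float64(91.5687793493404)] yaw 102.57693766078532
[[469.  368.4 123.7   0.3]
 [476.4 310.4 124.    3.4]
 [462.  304.7 126.1   9.1]
 [455.4 365.1 124.    4.7]]
narrow c [465.7 337.1 124.4] sides [np.float64(14.008953698135763), np.float64(58.50264851099613), np.float64(15.65204124193584), np.float64(60.81192931196081)] yaw 96.74040375097302
wide topplane c [ 393.4 -337.6  125. ] sides [np.float64(13.349943401796798), np.float64(90.92889100880329), np.float64(13.519454741147774), np.float64(92.36236477584752)] yaw 102.58586601777725
narrow topplane c [463.6 338.  125. ] sides [np.float64(15.654071506613663), np.float64(57.53091551490363), np.float64(16.94390074139283), np.float64(59.05345663569446)] yaw 95.5213525900683
narrow sideplane c [467.3 335.5 125. ] sides [np.float64(11.880032324942649), np.float64(58.82804289233874), np.float64(11.002600830626974), np.float64(59.522429670377264)] yaw 99.33789938172318
Wblk side c [464.9 332.8  62. ] sides [np.float64(0.0), np.float64(139.53917262222117), np.float64(0.0), np.float64(139.53917262222117)] yaw 128.70691532763678
Nblk side c [632.3  10.1  62. ] sides [np.float64(66.35948069102821), np.float64(92.37277062455705), np.float64(68.09888824960376), np.float64(89.55706599563507)] yaw 114.68629920003748
Nslot c [630.3   8.9  62. ] sides [np.float64(0.0), np.float64(58.161471015823516), np.float64(0.0), np.float64(58.161471015823516)] yaw 112.17993856104493
```

```bash
cat >> h.py <<'E'
def Rt(ang,lean=0):
    # tool: y = comb x at world angle ang (deg); z opposite comb z; comb z leans 'lean' deg towards -comb x
    a,l=np.radians(ang),np.radians(lean);h=np.array([np.cos(a),np.sin(a),0]);u=np.array([0,0,1.])
    cz=np.cos(l)*u-np.sin(l)*h; cx=np.cos(l)*h+np.sin(l)*u
    z=-cz;y=cx;return np.c_[np.cross(y,z),y,z]
def plan(pos,R):
    o=ctrl.get_obs();R0=Ro.from_quat(o["orientation"]).as_matrix()
    print("t",round(o["time"],2),"at",o["ee_pos"].round(1),"F",o["ft_force"].round(1),"w",round(88*o["grip_width"],1),"gf",round(o["gripper_force"],1))
    print("turn",np.degrees(Ro.from_matrix(R0.T@R).as_rotvec()).round(2),"cm",(R0.T@(np.array(pos)-o["ee_pos"])/10).round(2))
E
python3 - <<'E'
from h import *
plan([464.5,337.3,200],Rt(6.2))
E
```

```text
t 0.5 at [211.3 561.6 241.6] F [-0.1  1.6 -0.5] w 88.0 gf 0.0
turn [-0.    0.   63.19] cm [-31.6  -12.08   4.16]
```

>>> {"fn": "send_rows", "kwargs": {
  "targets": [
    [[0,0,63.2,-31.6,-12.1,4.1,8],[0,0,63.2,-31.6,-12.1,4.1,6],[0,0,63.2,-31.6,-12.1,4.1,5],[0,0,63.2,-31.6,-12.1,4.1,5],[0,0,63.2,-31.6,-12.1,4.1,5],[0,0,63.2,-31.6,-12.1,4.1,5],[0,0,63.2,-31.6,-12.1,4.1,5],[0,0,63.2,-31.6,-12.1,4.1,5],[0,0,63.2,-31.6,-12.1,4.1,5],[0,0,63.2,-31.6,-12.1,4.1,5],[0,0,63.2,-31.6,-12.1,4.1,5],[0,0,63.2,-31.6,-12.1,4.1,5],[0,0,63.2,-31.6,-12.1,4.1,5],[0,0,63.2,-31.6,-12.1,4.1,5],[0,0,63.2,-31.6,-12.1,4.1,5]]
  ],
  "grip_force": 10
}}

```text
time: 1.75
ee_pos: [463.7, 338.0, 200.9]
orientation: [0.667, 0.745, 0.0, 0.0]
ft_force: [-0.3, 0.0, 0.6]
grip_width: 0.569
gripper_force: 0.0
```

```bash
python3 - <<'E'
from h import *
plan([464.5,337.3,111],Rt(6.2))
s=shot("side",2);t=shot("top",2);cv2.imwrite("pics/z4.png",np.hstack([cv2.resize(s[60:260,130:330],(400,400)),cv2.resize(t[140:340,90:290],(400,400))]))
E
```

```text
t 1.75 at [463.7 338.  200.9] F [-0.3  0.   0.6] w 50.1 gf 0.0
turn [ 0.02 -0.02  0.14] cm [-0.08  0.07  8.99]
```

View pics/z4.png

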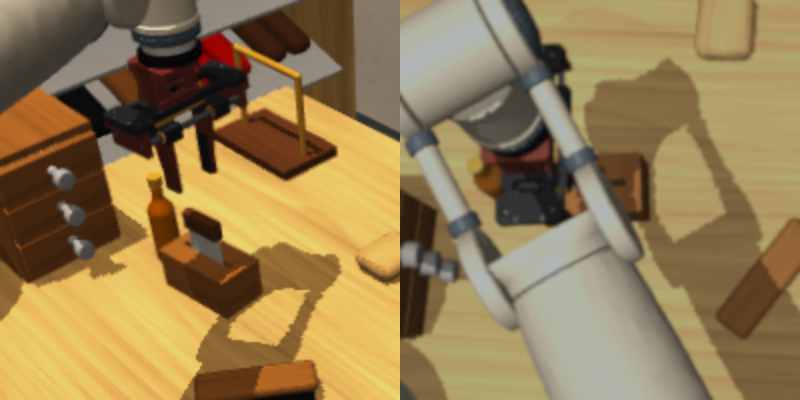

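>>> {"fn": "send_rows", "kwargs": {
  "targets": [
    [[0,0,0.1,-0.1,0.1,3,5],[0,0,0.1,-0.1,0.1,6,5],[0,0,0.1,-0.1,0.1,8,5],[0,0,0.1,-0.1,0.1,9,5],[0,0,0.1,-0.1,0.1,9,5],[0,0,0.1,-0.1,0.1,9,3],[0,0,0.1,-0.1,0.1,9,2],[0,0,0.1,-0.1,0.1,9,1],[0,0,0.1,-0.1,0.1,9,1],[0,0,0.1,-0.1,0.1,9,1],[0,0,0.1,-0.1,0.1,9,1]]
  ],
  "grip_force": 12
}}

```text
time: 2.87
ee_pos: [466.1, 336.4, 111.6]
orientation: [0.669, 0.744, 0.001, 0.0]
ft_force: [1.2, 0.4, 0.8]
grip_width: 0.181
gripper_force: 12.0
```

>>> {"fn": "send_rows", "kwargs": {
  "targets": [
    [[0,0,0,0,0,-0.5,1],[0,0,0,0,0,-1.5,1],[0,0,0,0,0,-3,1],[0,0,0,0,0,-5,1],[0,0,0,0,0,-8,1],[0,0,0,0,0,-10,1],[0,0,0,0,0,-10,1]]
  ],
  "grip_force": 25
}}

```text
time: 3.45
ee_pos: [466.7, 337.1, 217.2]
orientation: [0.669, 0.744, 0.004, 0.001]
ft_force: [0.3, -0.1, -0.5]
grip_width: 0.184
gripper_force: 25.0
```

```bash
python3 - <<'E'
from h import *
plan([630.5,9.0,211],Rt(22.3))
E
```

```text
t 3.45 at [466.7 337.1 217.2] F [ 0.3 -0.1 -0.5] w 16.2 gf 25.0
turn [  0.47  -0.17 -16.21] cm [-34.37  12.8    0.57]
```

>>> {"fn": "send_rows", "kwargs": {
  "targets": [
    [[0,0,-2,-2,0.8,0,1],[0,0,-5,-6,2.2,0,1],[0,0,-8,-10,3.7,0,1],[0,0,-10,-14,5.2,0,1],[0,0,-12,-18,6.7,0,1],[0,0,-14,-22,8.2,0,1],[0,0,-16.2,-26,9.7,0,1],[0,0,-16.2,-30,11.2,0,1],[0,0,-16.2,-33,12.3,0,1],[0,0,-16.2,-34.4,12.8,0,1],[0,0,-16.2,-34.4,12.8,0,1],[0,0,-16.2,-34.4,12.8,0,1],[0,0,-16.2,-34.4,12.8,0,1]]
  ]
}}

```text
time: 4.53
ee_pos: [628.7, 8.9, 210.0]
orientation: [0.557, 0.831, -0.0, -0.001]
ft_force: [-0.2, -0.1, -2.1]
grip_width: 0.182
gripper_force: 25.0
```

```bash
python3 - <<'E'
from h import *
plan([630.5,9.0,170],Rt(22.3))
s=shot("side",4);t=shot("top",4)
plan([630.5,9.0,170],Rt(22.3))
cv2.imwrite("pics/z5.png",np.hstack([zoom(s,323,165,f=5,w=80,h=80),zoom(t,285,115,f=5,w=80,h=80)]))
E
```

```text
t 4.53 at [628.7   8.9 210. ] F [-0.2 -0.1 -2.1] w 16.0 gf 25.0
turn [-0.05 -0.08  0.04] cm [-0.07  0.17  4.  ]
t 4.93 at [629.1   8.4 210.9] F [ 0.1 -0.1 -2.1] w 15.8 gf 25.0
turn [0.02 0.   0.04] cm [0.01 0.15 4.09]
```

View pics/z5.png

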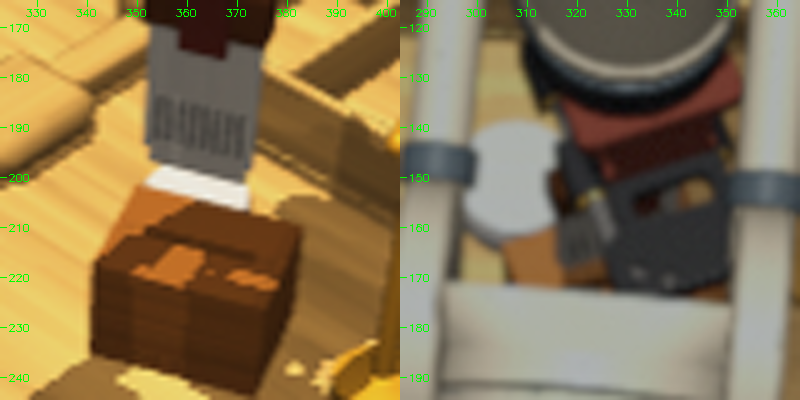

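```bash
python3 - <<'E'
from h import *
np.set_printoptions(suppress=True,precision=1)
a=onz("side",[(352.7,196.2),(372.0,201.5)],112);print("edge",a,a.mean(0))
b=onz("side",[(351.7,210.1),(373.1,215.9)],62);print("slot side",b,b.mean(0),"ang",np.degrees(np.arctan2(*(b[0]-b[1])[[1,0]])))
print(np.degrees(np.arctan2(*(a[0]-a[1])[[1,0]])))
print(proj("side",[[630.5,9,112]]),proj("side",[[630.5,9,62]]))
plan([630.5,9.0,172],Rt(22.3))
E
```

```text
edge [[619.4  34.1 112. ]
 [637.4 -13.7 112. ]] [628.4  10.2 112. ]
slot side [[623.4  38.1  62. ]
 [645.  -16.   62. ]] [634.2  11.1  62. ] ang 111.76705300107535
110.69878229837076
[[363.2 198.7]] [[362. 214.]]
t 4.93 at [629.1   8.4 210.9] F [ 0.1 -0.1 -2.1] w 15.8 gf 25.0
turn [0. 0. 0.] cm [0.  0.1 3.9]
```

>>> {"fn": "send_rows", "kwargs": {
  "targets": [
    [[0,0,0,0,0.3,1,1],[0,0,0,0,0.3,2.5,1],[0,0,0,0,0.3,4.2,1],[0,0,0,0,0.3,4.4,1],[0,0,0,0,0.3,4.4,1],[0,0,0,0,0.3,4.4,1],[0,0,0,0,0.3,4.4,1]]
  ]
}}

```text
time: 5.52
ee_pos: [632.5, 8.9, 167.9]
orientation: [0.557, 0.83, 0.001, 0.001]
ft_force: [1.0, -0.1, -0.8]
grip_width: 0.178
gripper_force: 25.0
```

```bash
python3 - <<'E'
from h import *
s=shot("side",4);plan([632.3,9.5,167],Rt(22.3))
s0=cv2.imread("pics/s.png")
cv2.imwrite("pics/z6.png",np.hstack([zoom(s,335,180,f=8,w=50,h=50,g=.6),zoom(s0,335,180,f=8,w=50,h=50,g=.6)]))
E
```

```text
t 5.72 at [632.4   8.8 167.6] F [-0.3 -0.7 -0.9] w 15.8 gf 25.0
turn [ 0.08  0.04 -0.02] cm [0.07 0.02 0.06]
```

View pics/z6.png

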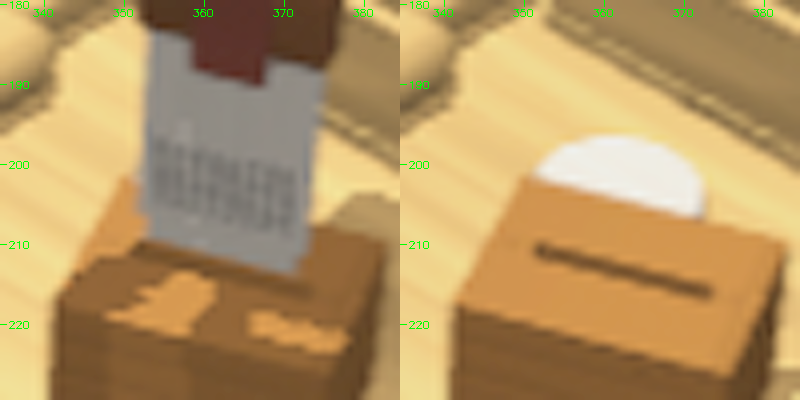

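```bash
python3 - <<'E'
from h import *
np.set_printoptions(suppress=True,precision=1)
P=lambda L:np.array(L)/8-.5+(335,180)
a=onz("side",P([(148,236),(297,273)]),68);b=onz("side",P([(138,248),(310,294)]),62)
for X in(a,b): print(X.mean(0),np.degrees(np.arctan2(*(X[0]-X[1])[[1,0]])),np.linalg.norm(X[0]-X[1]))
d=b.mean(0)-a.mean(0);th=np.radians(22.3);print("cross",d@[np.cos(th),np.sin(th),0],"along",d@[-np.sin(th),np.cos(th),0])
E
```

```text
[633.5  11.1  68. ] 113.48980217085764 50.0006428172552
[633.3   9.9  62. ] 112.0683535091491 58.37571132560344
cross -0.6854946556745907 along -1.0739341366878543
```

>>> {"fn": "send_rows", "kwargs": {
  "targets": [
    [[0,0,0,-0.1,0,0,1],[0,0,0,-0.1,0,0.4,1],[0,0,0,-0.1,0,0.8,1],[0,0,0,-0.1,0,1.2,1],[0,0,0,-0.1,0,1.6,1],[0,0,0,-0.1,0,2,1],[0,0,0,-0.1,0,2,1],[0,0,0,-0.1,0,2,1]]
  ]
}}

```text
time: 6.38
ee_pos: [632.2, 8.0, 146.0]
orientation: [0.557, 0.83, -0.0, -0.0]
ft_force: [-0.3, 0.5, -2.0]
grip_width: 0.184
gripper_force: 25.0
```

>>> {"fn": "send_rows", "kwargs": {
  "targets": [
    [[0,0,0,0,0,0.5,1],[0,0,0,0,0,1,1],[0,0,0,0,0,1.5,1],[0,0,0,0,0,2,1],[0,0,0,0,0,2.5,1],[0,0,0,0,0,3,1],[0,0,0,0,0,3.2,1],[0,0,0,0,0,3.4,1],[0,0,0,0,0,3.4,1],[0,0,0,0,0,3.4,1]]
  ]
}}

```text
time: 7.22
ee_pos: [632.5, 7.9, 112.8]
orientation: [0.557, 0.83, 0.0, 0.0]
ft_force: [0.4, -0.6, -1.2]
grip_width: 0.181
gripper_force: 25.0
```

>>> {"fn": "send_rows", "kwargs": {
  "targets": [
    [[0,0,0,0,0,0.1,1],[0,0,0,0,0,0.2,1],[0,0,0,0,0,0.2,1],[0,0,0,0,0,0.2,1]]
  ]
}}

```text
time: 7.55
ee_pos: [632.7, 7.9, 111.6]
orientation: [0.557, 0.83, 0.0, 0.001]
ft_force: [-0.8, 0.3, 3.0]
grip_width: 0.182
gripper_force: 25.0
```

>>> {"fn": "send_rows", "kwargs": {
  "targets": [
    [[0,0,0,0,0,0,2],[0,0,0,0,0,0,3],[0,0,0,0,0,0,5],[0,0,0,0,0,0,5],[0,0,0,0,0,0,5],[0,0,0,0,0,-2,5],[0,0,0,0,0,-5,5],[0,0,0,0,0,-9,5],[0,0,0,0,0,-13,5],[0,0,0,0,0,-17,5],[0,0,0,0,0,-17,5],[0,0,0,0,0,-17,5]]
  ]
}}

```text
time: 8.55
ee_pos: [633.4, 7.9, 284.8]
orientation: [0.557, 0.83, 0.002, 0.003]
ft_force: [-0.3, 0.4, -1.0]
grip_width: 0.569
gripper_force: 0.0
```

```bash
python3 - <<'E'
from h import *
s=shot("side",3);t=shot("top",3)
# rest target: preliminary axis 12.3 deg
plan([395,-338,260],Rt(12.3,20))
cv2.imwrite("pics/z7.png",np.hstack([zoom(s,325,160,f=5,w=80,h=70),zoom(s,385,310,f=5,w=80,h=70,g=.7)]))
E
```

```text
t 8.85 at [632.    7.9 278.3] F [1.  0.5 0.4] w 50.2 gf 0.0
turn [-20.15  -1.81   9.87] cm [-23.02 -35.04   1.91]
```

View pics/z7.png

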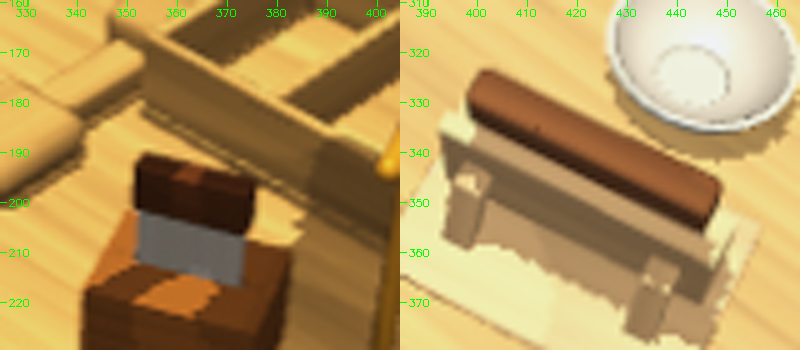

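```bash
python3 - <<'E'
from h import *
plan([360,-346,225],Rt(12.3,20))
E
```

```text
t 8.85 at [632.    7.9 278.3] F [1.  0.5 0.4] w 50.2 gf 0.0
turn [-20.15  -1.81   9.87] cm [-22.44 -38.57   5.43]
```

>>> {"fn": "send_rows", "kwargs": {
  "targets": [
    [[0,0,0,-2,-4,0,5],[0,0,0,-4,-8,0,5],[-3,0,1.5,-6,-11.5,0,5],[-6,-0.5,3,-8,-15,0,5],[-9,-0.8,4.5,-10,-18,0,5],[-12,-1,6,-12,-21,0.5,5],[-15,-1.4,7.5,-14,-24.5,1,5],[-18,-1.6,9,-16,-28,2,5],[-20.1,-1.8,9.9,-18,-31.5,3,5],[-20.1,-1.8,9.9,-20,-35,4,5],[-20.1,-1.8,9.9,-21.5,-37,5,5],[-20.1,-1.8,9.9,-22.4,-38.6,5.4,5],[-20.1,-1.8,9.9,-22.4,-38.6,5.4,5],[-20.1,-1.8,9.9,-22.4,-38.6,5.4,5],[-20.1,-1.8,9.9,-22.4,-38.6,5.4,5]]
  ]
}}

```text
time: 10.1
ee_pos: [360.6, -345.1, 226.6]
orientation: [0.618, 0.767, 0.136, 0.11]
ft_force: [0.2, 0.2, 0.2]
grip_width: 0.566
gripper_force: 0.0
```

```bash
python3 - <<'E'
from h import *
plan([399.3,-337.8,110.4],Rt(12.3,20.05))
E
```

```text
t 10.1 at [ 360.6 -345.1  226.6] F [0.2 0.2 0.2] w 49.8 gf 0.0
turn [ 0.12  0.01 -0.01] cm [-0.11 -0.31 12.26]
```

>>> {"fn": "send_rows", "kwargs": {
  "targets": [
    [[0.1,0,0,-0.1,-0.3,3,5],[0.1,0,0,-0.1,-0.3,6,5],[0.1,0,0,-0.1,-0.3,9,5],[0.1,0,0,-0.1,-0.3,10.5,5],[0.1,0,0,-0.1,-0.3,11.5,5],[0.1,0,0,-0.1,-0.3,12.2,5],[0.1,0,0,-0.1,-0.3,12.2,5],[0.1,0,0,-0.1,-0.3,12.2,5]]
  ],
  "grip_force": 12
}}

```text
time: 10.77
ee_pos: [399.3, -338.4, 112.2]
orientation: [0.617, 0.767, 0.135, 0.11]
ft_force: [0.6, 0.5, 0.0]
grip_width: 0.569
gripper_force: 0.0
```

>>> {"fn": "send_rows", "kwargs": {
  "targets": [
    [[0,0,0,0,0,0,3],[0,0,0,0,0,0,2.4],[0,0,0,0,0,0,2],[0,0,0,0,0,0,1.7],[0,0,0,0,0,0,1],[0,0,0,0,0,0,1],[0,0,0,0,0,0,1]]
  ]
}}

```text
time: 11.35
ee_pos: [398.6, -338.7, 111.3]
orientation: [0.618, 0.767, 0.135, 0.11]
ft_force: [-1.4, -0.0, 1.0]
grip_width: 0.182
gripper_force: 12.0
```

>>> {"fn": "send_rows", "kwargs": {
  "targets": [
    [[0,0,0,0,0,0,1],[0,0,0,0,0,-0.5,1],[0,0,0,0,0,-1.5,1],[0,0,0,0,0,-3,1],[0,0,0,0,0,-5,1],[0,0,0,0,0,-7,1],[0,0,0,0,0,-9,1],[0,0,0,0,0,-11,1],[0,0,0,0,0,-12,1],[0,0,0,0,0,-12,1],[0,0,0,0,0,-12,1]]
  ],
  "grip_force": 30
}}

```text
time: 12.27
ee_pos: [358.3, -347.3, 223.8]
orientation: [0.618, 0.767, 0.135, 0.11]
ft_force: [-0.1, -0.7, -2.9]
grip_width: 0.178
gripper_force: 30.0
```

```bash
python3 - <<'E'
from h import *
plan([400,-200,250],Rt(6.2))
# wide block refine from the original side picture: top-face corners by subpixel around projected nominal, and slot dark pixels in both views now
for n in("top","side"): print(n,proj(n,[[466,336,62],[466,336,162],[463.9,382.7,62],[474,291,62]]).round(1).tolist())
i=shot("side",3);cv2.imwrite("pics/s2.png",i);i=shot("top",3);cv2.imwrite("pics/t2.png",i)
E
```

```text
t 12.27 at [ 358.3 -347.3  223.8] F [-0.1 -0.7 -2.9] w 15.7 gf 30.0
turn [20.03 -0.99  5.99] cm [ 1.351e+01  7.660e+00 -1.000e-02]
top [[183.2, 231.7], [172.7, 221.5], [163.5, 231.6], [202.6, 229.2]]
side [[233.4, 187.3], [228.0, 156.5], [222.9, 180.6], [245.7, 193.0]]
```

```bash
python3 - <<'E'
from h import *
for n,f,c in(("top","t2",(183,232)),("side","s2",(233.4,187.3))):
    im=cv2.imread(f"pics/{f}.png");g=cv2.cvtColor(im,cv2.COLOR_BGR2GRAY)
    x0,y0=int(c[0])-26,int(c[1])-12;r=g[y0:y0+24,x0:x0+52];r=cv2.resize(r,None,fx=4,fy=4,interpolation=cv2.INTER_CUBIC)
    for th in(60,70,80,90):
        k,l,st,ce=cv2.connectedComponentsWithStats((r<th).astype(np.uint8))
        for j in range(1,k):
            if 300<st[j,4]<6000:
                p=np.argwhere(l==j)[:,::-1].astype(np.float32)
                (cx,cy),(w,h),a=cv2.minAreaRect(p)
                B=(cv2.boxPoints(((cx,cy),(w,h),a))+.5)/4-.5+(x0,y0);s=np.array([B[0]-B[1],B[1]-B[2]]);L=np.linalg.norm(s,axis=1)
                e=[(B[0]+B[3])/2,(B[1]+B[2])/2] if L[0]>L[1] else [(B[0]+B[1])/2,(B[2]+B[3])/2]
                X=onz(n,e,62);d=X[0]-X[1];d*=np.sign(d[1])
                print(n,th,"area",st[j,4],"c",X.mean(0)[:2].round(1),"len",np.linalg.norm(d).round(1),"yaw",np.degrees(np.arctan2(d[1],d[0])).round(1),"short px",L.min().round(1),np.round(e,1).tolist())
E
```

```text
top 60 area 952 c [465.1 337.1] len 89.0 yaw 96.6 short px 1.7 [[163.9, 233.3], [201.7, 230.8]]
top 70 area 1347 c [465.3 337.4] len 90.7 yaw 96.7 short px 2.3 [[163.4, 233.2], [201.9, 230.6]]
top 80 area 1724 c [465.4 337.2] len 92.5 yaw 96.6 short px 2.9 [[163.1, 233.2], [202.4, 230.6]]
top 90 area 2108 c [465.4 337.2] len 93.8 yaw 96.4 short px 3.6 [[162.8, 233.1], [202.7, 230.7]]
side 80 area 335 c [449.7 361.1] len 110.2 yaw 47.9 short px 1.8 [[221.0, 198.4], [225.5, 174.5]]
side 90 area 416 c [449.8 361.1] len 110.2 yaw 47.6 short px 2.0 [[220.9, 198.4], [225.7, 174.4]]
```

```bash
python3 - <<'E'
from h import *
plan([425,-100,258],Rt(6.5))
E
```

```text
t 12.57 at [ 358.5 -346.7  222.5] F [ 0.8  0.  -2.7] w 15.8 gf 30.0
turn [20.   -1.08  5.73] cm [22.69 12.24  0.72]
```

>>> {"fn": "send_rows", "kwargs": {
  "targets": [
    [[2,0,0.5,0.5,0.3,-1,1],[4,-0.2,1,2,1,-1.5,1],[8,-0.4,2,4,2.1,-1.5,1],[12,-0.6,3,7,3.8,-1,1],[16,-0.8,4.5,11,6,0,1],[20,-1.1,5.7,15,8.1,0.5,1],[20,-1.1,5.7,18,9.7,0.7,1],[20,-1.1,5.7,21,11.3,0.7,1],[20,-1.1,5.7,22.7,12.2,0.7,1],[20,-1.1,5.7,22.7,12.2,0.7,1],[20,-1.1,5.7,22.7,12.2,0.7,1]]
  ]
}}

```text
time: 13.48
ee_pos: [424.9, -99.4, 258.7]
orientation: [0.665, 0.747, -0.0, 0.001]
ft_force: [0.4, -0.8, -2.1]
grip_width: 0.178
gripper_force: 30.0
```

```bash
python3 - <<'E'
from h import *
plan([466.5,337,225],Rt(6.5))
E
```

```text
t 13.48 at [424.9 -99.4 258.7] F [ 0.4 -0.8 -2.1] w 15.7 gf 30.0
turn [0.04 0.13 0.18] cm [42.87  9.21  3.28]
```

>>> {"fn": "send_rows", "kwargs": {
  "targets": [
    [[0,0,0,1.5,0.3,0,1],[0,0,0,5,1,0,1],[0,0,0,9,1.9,0,1],[0,0,0,13,2.8,0,1],[0,0,0,17,3.7,0,1],[0,0,0,21,4.5,0,1],[0,0,0,25,5.4,0,1],[0,0,0,29,6.3,0,1],[0,0,0,33,7.2,0,1],[0,0,0.2,37,8,0,1],[0,0,0.2,40,8.6,1,1],[0,0,0.2,42.4,9.1,2,1],[0,0,0.2,42.9,9.2,3.2,1],[0,0,0.2,42.9,9.2,3.2,1],[0,0,0.2,42.9,9.2,3.2,1],[0,0,0.2,42.9,9.2,3.2,1]]
  ]
}}

```text
time: 14.82
ee_pos: [468.1, 334.5, 226.4]
orientation: [0.668, 0.744, -0.0, 0.001]
ft_force: [-0.9, -0.5, -1.6]
grip_width: 0.18
gripper_force: 30.0
```

```bash
python3 - <<'E'
from h import *
plan([466.5,337,169],Rt(6.5))
E
```

```text
t 14.82 at [468.1 334.5 226.4] F [-0.9 -0.5 -1.6] w 15.9 gf 30.0
turn [ 0.06  0.16 -0.32] cm [ 0.28 -0.14  5.74]
```

>>> {"fn": "send_rows", "kwargs": {
  "targets": [
    [[0,0,0,0.2,-0.1,1,1],[0,0,0,0.2,-0.1,3,1],[0,0,0,0.2,-0.1,4.6,1],[0,0,0,0.2,-0.1,5.4,1],[0,0,0,0.2,-0.1,5.6,1],[0,0,0,0.2,-0.1,5.6,1],[0,0,0,0.2,-0.1,5.6,1],[0,0,0,0.2,-0.1,5.6,1]]
  ]
}}

```text
time: 15.48
ee_pos: [466.8, 338.1, 171.6]
orientation: [0.667, 0.745, 0.001, 0.001]
ft_force: [-0.4, -0.0, -1.2]
grip_width: 0.179
gripper_force: 30.0
```

```bash
python3 - <<'E'
from h import *
s=shot("side",4);plan([466.5,337,169],Rt(6.5))
s0=cv2.imread("pics/s2.png")
cv2.imwrite("pics/z8.png",np.hstack([zoom(s,208,150,f=8,w=50,h=55,g=.6),zoom(s0,208,150,f=8,w=50,h=55,g=.6)]))
E
```

```text
t 15.68 at [466.5 338.1 170.8] F [-0.3 -0.  -2.2] w 16.0 gf 30.0
turn [ 0.11  0.1  -0.2 ] cm [-0.11 -0.02  0.18]
```

View pics/z8.png

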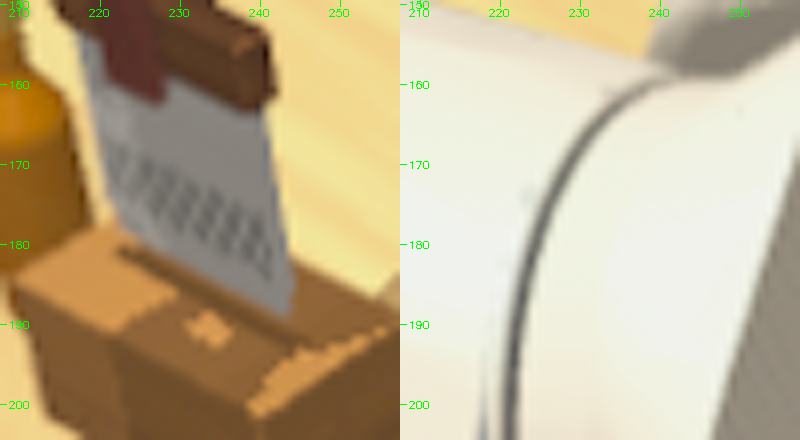

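```bash
python3 - <<'E'
from h import *
np.set_printoptions(suppress=True,precision=1)
P=lambda L:np.array(L)/8-.5+(208,150)
b=onz("side",P([(121,248),(303,347)]),62);print(b.mean(0),np.degrees(np.arctan2(*(b[0]-b[1])[[1,0]])),np.linalg.norm(b[0]-b[1]))
th=np.radians(6.5)
for z in(68,72,76):
    a=onz("side",P([(121,233),(286,315)]),z)
    d=b.mean(0)-a.mean(0);print(z,a.mean(0),np.degrees(np.arctan2(*(a[0]-a[1])[[1,0]])),np.linalg.norm(a[0]-a[1]),"cross",d@[np.cos(th),np.sin(th),0],"along",d@[-np.sin(th),np.cos(th),0])
E
```

```text
[468.8 338.   62. ] 96.41029109185327 92.27124926813342
68 [470.6 343.7  68. ] 98.41602013456591 80.80581871073053 cross -2.466923115324983 along -5.4869910460751345
72 [467.7 338.9  72. ] 98.41602013456585 80.35542678216923 cross 0.8980948260106075 along -1.0240824957194339
76 [464.9 334.1  76. ] 98.41602013456588 79.9050348536076 cross 4.263112767346318 along 3.4388260546363103
```

>>> {"fn": "send_rows", "kwargs": {
  "targets": [
    [[0,0,0,-0.1,0,0,1],[0,0,0,-0.1,0,0.4,1],[0,0,0,-0.1,0,0.8,1],[0,0,0,-0.1,0,1.1,1],[0,0,0,-0.1,0,1.4,1],[0,0,0,-0.1,0,1.6,1],[0,0,0,-0.1,0,1.6,1]]
  ]
}}

```text
time: 16.27
ee_pos: [466.2, 336.8, 153.1]
orientation: [0.667, 0.745, -0.001, 0.001]
ft_force: [-0.2, -0.5, -2.5]
grip_width: 0.18
gripper_force: 30.0
```

>>> {"fn": "send_rows", "kwargs": {
  "targets": [
    [[0,0,0,0,0,0.3,1],[0,0,0,0,0,0.6,1],[0,0,0,0,0,0.9,1],[0,0,0,0,0,1.2,1],[0,0,0,0,0,1.2,1]]
  ]
}}

```text
time: 16.68
ee_pos: [466.1, 336.7, 141.0]
orientation: [0.667, 0.745, -0.001, 0.001]
ft_force: [0.0, 0.5, -2.7]
grip_width: 0.18
gripper_force: 30.0
```

Past the shoulder without force; lower towards the floor.

>>> {"fn": "send_rows", "kwargs": {
  "targets": [
    [[0,0,0,0,0,0.5,1],[0,0,0,0,0,1,1],[0,0,0,0,0,1.5,1],[0,0,0,0,0,2,1],[0,0,0,0,0,2.3,1],[0,0,0,0,0,2.5,1],[0,0,0,0,0,2.5,1],[0,0,0,0,0,2.5,1]]
  ]
}}

```text
time: 17.35
ee_pos: [466.5, 336.8, 117.0]
orientation: [0.667, 0.745, -0.0, 0.001]
ft_force: [-0.1, -0.3, -1.9]
grip_width: 0.18
gripper_force: 30.0
```

>>> {"fn": "send_rows", "kwargs": {
  "targets": [
    [[0,0,0,0,0,0.15,1],[0,0,0,0,0,0.3,1],[0,0,0,0,0,0.45,1],[0,0,0,0,0,0.45,1],[0,0,0,0,0,0.45,1]]
  ]
}}

```text
time: 17.77
ee_pos: [466.4, 336.8, 112.4]
orientation: [0.667, 0.745, -0.001, 0.001]
ft_force: [-0.4, -0.3, -2.6]
grip_width: 0.18
gripper_force: 30.0
```

>>> {"fn": "send_rows", "kwargs": {
  "targets": [
    [[0,0,0,0,0,0.1,1],[0,0,0,0,0,0.2,1],[0,0,0,0,0,0.2,1],[0,0,0,0,0,0.2,1]]
  ]
}}

```text
time: 18.1
ee_pos: [466.5, 336.8, 110.4]
orientation: [0.667, 0.745, -0.001, 0.001]
ft_force: [-0.1, -0.2, -2.5]
grip_width: 0.177
gripper_force: 30.0
```

>>> {"fn": "send_rows", "kwargs": {
  "targets": [
    [[0,0,0,0,0,0.1,1],[0,0,0,0,0,0.2,1],[0,0,0,0,0,0.2,1],[0,0,0,0,0,0.2,1]]
  ]
}}

```text
time: 18.43
ee_pos: [466.7, 336.9, 110.1]
orientation: [0.667, 0.745, 0.0, 0.001]
ft_force: [-2.2, -0.7, 6.2]
grip_width: 0.182
gripper_force: 30.0
```

>>> {"fn": "send_rows", "kwargs": {
  "targets": [
    [[0,0,0,0,0,0,2],[0,0,0,0,0,0,3],[0,0,0,0,0,0,5],[0,0,0,0,0,0,5],[0,0,0,0,0,0,5],[0,0,0,0,0,-2,5],[0,0,0,0,0,-5,5],[0,0,0,0,0,-8,5],[0,0,0,0,0,-11,5],[0,0,0,0,0,-14,5],[0,0,0,0,0,-14,5],[0,0,0,0,0,-14,5],[0,0,0,0,0,-14,5]]
  ]
}}

```text
time: 19.52
ee_pos: [466.3, 337.1, 247.7]
orientation: [0.667, 0.745, -0.001, 0.001]
ft_force: [-0.4, -0.2, -0.6]
grip_width: 0.568
gripper_force: 0.0
```

```bash
python3 - <<'E'
from h import *
# numeric check: grip-bar bottom/blade region of wide comb in side view: dark brown bar mask vs projected corners of a seated comb
s=shot("side",3)
a,b=np.radians(6.5),np.radians(96.5);h=np.array([np.cos(a),np.sin(a),0]);y=np.array([np.cos(b),np.sin(b),0])
def box(c,hy): return np.array([np.array([*c,0])+i*8*h+j*hy*y+np.array([0,0,z]) for i in(-1,1) for j in(-1,1) for z in(97,125)])
for c,hy in(((466.8,336.9),48),):
    q=proj("side",box(c,hy));hull=cv2.convexHull(q.astype(np.float32)).reshape(-1,2)
    g=cv2.cvtColor(s,cv2.COLOR_BGR2HSV);x0,y0=q.min(0).astype(int)-12;x1,y1=q.max(0).astype(int)+12
    m=((g[...,2]<125)&(g[...,1]>110)&((g[...,0]<14)|(g[...,0]>170))).astype(np.uint8);w=np.zeros_like(m);cv2.fillConvexPoly(w,hull.astype(int),1)
    print("IoU-ish: brown inside",m[w>0].mean())
    for d in(-4,-2,0,2,4):
        w=np.zeros_like(m);cv2.fillConvexPoly(w,(hull+(0,d)).astype(int),1);print(d,m[w>0].mean().round(3))
plan([466,337,250],Rt(6.5))
E
```

```text
IoU-ish: brown inside 0.7403598971722365
-4 0.545
-2 0.694
0 0.74
2 0.712
4 0.591
t 19.67 at [465.9 336.8 246.4] F [ 0.1 -0.  -0.4] w 50.1 gf 0.0
turn [-0.13  0.21 -0.2 ] cm [ 0.01  0.01 -0.36]
```

```bash
python3 -c "
from station import ctrl
print(ctrl.job_done())"
```

```text
the job is handed in; nothing more can be done
None
```

I put the narrow comb in the narrow block and the wide comb in the wide block, both lowered to the slot floor and released, and handed the job in at about 20 s; the hand-in gave no verdict.

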